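# Interlock check: hold the exposure box lid at the set pointer

### The arm

A 6-joint arm with a two-finger parallel gripper is mounted at the origin on a cart in front of the work surface, level with it; the furniture and walls round the work are solid. World frame = base frame: x ahead of the robot, y to its left, z up, the work surface at z = 0. Lengths are in m, angles in degrees, forces in N, time in s.
With the tool pointing down it reaches from about 0.25 to 0.725 m from the base axis. Payload 9.7 kg.
Tool frame: the origin (TCP) lies midway between the tips of the shut fingers; the grasp point (between the pads) lies 19 mm behind it; z points along the fingers, y is the line along which they close (so a half turn about z gives the same grasp; the last joint's range is limited). The gripper opens to 85 mm and grips with 20 to 120 N. Pads are 22 mm wide; open, the fingers measure 114 mm over their backs; the gripper's body (76 mm by 85 mm) begins 54 mm behind the grasp point. The pads swing forward as they close: fully open they stand 13 mm farther back than shut.
Start: joints at [-74.599, 4.979, 10.078, 95.1, 0, 90], TCP at [0.146, -0.53, 0.231] pointing down, gripper open.
Joint ranges: [-179.16, 179.16], [-48.56, 103.87], [-65.8, 70.77], [-126.05, 130.52], [-82.76, 87.17], [-180, 180]. Speed limits (degrees/s): [127.2, 127.2, 147.25, 180, 180, 180].

### API

Orientations are given as [roll, pitch, yaw] about the fixed x, y, z axes, in that order (R = Rz(yaw) Ry(pitch) Rx(roll)).
In Python, from workcell import bot gives the robot as it stands.
- The arm moves only by the shell command python3 -m crank 'ROWS' [FORCE]. ROWS is JSON, a list of rows, each an object with "gripper": the finger opening in mm, from 0 to 85.4; "travel": the shift along the tool's x, y, z in mm, a list of three; "twist": the turn, a rotation vector about the tool's x, y, z in rad, a list of three. In form: [{"gripper": gripper, "travel": [tx, ty, tz], "twist": [rx, ry, rz]}, ...]. A call has 1 to 12 rows; each row shifts and turns the commanded pose from where the row before left it, along the tool's axes as they then stand; what a row does not reach is not made up. A row lasts 1/8 s, in which the tool goes at most 62.5 mm and 10.7 degrees, less where a joint would pass 70% of its speed; a pose out of reach is approached as far as the arm can. A call is refused whole if a number of a shift passes 62.5 or a number of a turn 0.188, either way. A call with a gripper value outside its range is refused whole. The fingers move at their own pace and stop on an object; FORCE is the grip in N (left out, the last holds). Time passes only in rows, so rows that do not move let the fingers close. It gives the time, the measured TCP pose, the force, the opening and the grip force at its end, in the units of the state.
- bot.get_obs(): the state, without advancing time (a new reading comes with each control period).
- bot.camera(name): name is "scene" or "top" or "wrist"; returns the picture (400x640x3 uint8, red, green, blue); there is no depth.
- bot.calibration(name): a dict with "vfov" (degrees; the focal length in pixels is half the picture's height over the tangent of half this angle, whatever the lens; pixels are square), "cx", "cy" (the principal point, pixels), "k1" (the pictures are not rectified: a ray, as slopes to the right and down, at radius r is drawn at 1 + k1 r^2 times it, then the intrinsics apply), "camera_from_world" (4x4, takes a point from world to camera coordinates). Camera axes: x right, y down, z forward; pixel columns grow to the right and rows downward; lengths in m; the calibration is good to about 2 mm. A picture is of the moment at which its call begins: read the wrist's pose just before it. calibration takes no time and is no camera call; for the wrist camera it gives the pose at the moment of the call.
- bot.job_done(): hands the job in; it is judged then, once.
The state is a dict: "time": time; "q": joint angles; "qd": joint speeds; "joint_efforts": joint torques, N m; "ee_pos": TCP position; "tcp_rot": TCP orientation; "wrist_force": force on the tool from outside, world axes, zero at the start; "torque": the same for the moment, N m; "opening": finger opening in m; "grasp_force": force on a finger pad.
Only numpy, scipy, OpenCV 4.12 (cv2) and the standard library are available. Lean on these libraries where they do the work, as an engineer would, in place of code of your own. Each camera call takes 0.05 s, during which the arm holds its last target. There are 200 camera calls.

### The job

The sprung lid of the exposure box is sitting ajar on its front catch. Press it down until the catch snaps and the lid is fully shut, so that its interlock switch is made; then raise it against the spring until the needle on the lid's spindle points straight at the set pointer clamped on the rim of the scale beside it. The switch is read there, so finish while the gripper is still holding the lid steady at the pointer. Leave the set pointer as it is clamped, and do not push the other things on the desk about.

Things in the scene. Friction and masses are not known exactly. Their poses are not given: they have to be found in the camera images.
- exposure_box: Fixed grey sheet-metal box, 180 (own x) x 200 (own y) x 101 mm high shut. Origin: centre of its underside. Own -x is the front (catch, knob), +x the hinge side, +y the side with the scale: an upright aluminium sector, 140 mm radius round the hinge axis, ticks every 5 degrees. Scale and pointer lie 98 to 123 mm to own +y and reach 205 mm above the desk
- lid (a joint): Lid hinge, rad: 0 shut, grows as the front rises, to 1.1. Spring and weight pull it shut: at the handle 4 N near 0, 8 N at 0.7. It starts ajar near 0.085 on a spring roller catch at the front; 5 to 10 N down on the handle snaps it past (at about 0.05), then it closes by itself. Lifting it back over the catch takes about 15 N within the first 0.08 rad. Let go, it falls back onto the catch
- set_pointer (a joint): Setting of the pointer clamped on the scale's rim, rad, on the scale of lid: the needle points straight at it when the two values are equal. Held by a stiff thumbscrew; differs from start to start (0.25 to 0.70); not to be moved
- lid_handle (a point): Middle of the handle: round bar 14 mm thick along the box's own y, rubber over 84 mm, posts 104 mm apart, centre 36 mm above the lid's top. Lid shut: 65 mm to own -x of the box origin, 137 mm above the desk; from the hinge axis 150 mm to own -x and 59 mm up. It turns about that axis with the lid; the bar may turn in the fingers. Own axes turn too: y along the bar, z out of the lid's top
- lid_hinge (a point): A point on the lid's hinge axis, at the middle of the box's width, 85 mm to own +x of the box's origin and 78 mm above the desk. The axis runs along the box's own y
- needle_tip (a point): Tip of the thin black needle on the end of the lid's spindle, outside the sector plate; it turns with the lid, 106 mm from the hinge axis. Its own x axis runs from the tip back to the hinge axis; it shows the lid's angle on the scale (level, at the zero tick, when the lid is shut)
- pointer_tip (a point): Inner tip of the dark tapering set pointer, 40 mm long, clamped with a black knurled thumbscrew on the rim of the sector plate, 110 mm from the hinge axis, in the needle's plane. Its own x axis runs from the tip to the hinge axis
- multimeter: Hand multimeter lying on its back, 142 x 75 x 45 mm, loose; bystander
- side_cutters: Side cutters with red handles, 131 x 42 x 14 mm, loose; bystander
- tape_amber: Small roll of amber tape lying flat, 52 mm across, 18 mm high, loose; bystander
- mug: Striped coffee mug, 86 mm across, 90 mm high, loose; bystander
- loupe: Black eye loupe standing upright, 40 mm across, 32 mm high, loose; bystander

How it is judged (in metres and radians):
On the way, in this order (a step that is already met when the one before it is completed fails the run):
1. the lid has been pressed past its catch and is fully shut (value of joint lid below 0.02 rad), for 0.2 s.
2. the lid has been raised until its needle points at the set pointer, held by the fingers (angle between the x axis of needle_tip and the x axis of pointer_tip, either way round below 0.055 rad and value of joint lid above 0.15 rad and contact force between the fingers and lid above 2 N), for 0.3 s.
At the end, for the whole second after the job is handed in: The fingers hold the lid (over 2 N), still (under 0.05 rad/s) and clear of its catch, the needle within 0.055 rad (3 degrees, 6 mm at the tip) of the set pointer; the set pointer is within 4 mm and every bystander within 30 mm of where it was (all of step 2 and velocity of joint lid between -0.05 and 0.05 rad/s and distance of pointer_tip from where it was at the start of the episode below 0.004 m and distance of each of multimeter, side_cutters, tape_amber, mug, loupe from where it was at the start of the episode below 0.03 m); the arm keeps its last pose, push and grip.
It fails at once if the set pointer is shifted on its scale (distance of pointer_tip from where it was at the start of the episode above 0.004 m).
It fails at once if a bystander is pushed about (distance of any of multimeter, side_cutters, tape_amber, mug, loupe from where it was at the start of the episode above 0.03 m).
It also fails if it takes over 32 s, if anything falls off the work surface, if the arm or the gripper's body presses on something with over 40 N, if the wrist force passes 120 N, or if a joint passes its speed limit or range.

## Working session

There is one attempt and no reset: what is moved stays moved. The work goes in short steps, Python scripts to look and compute and a shell command to move; the robot and the scene stay as the last step left them, time stands still between calls to the robot, and variables do not carry over. Pictures are saved under pics/ and viewed, at most 10 in all, crops included, and the job is handed in when it is done.

```bash
mkdir -p pics; cat > h.py <<'E'
import numpy as np,cv2
from workcell import bot
def ray(c,u,v):
    f=200/np.tan(np.radians(c["vfov"]/2)); K=np.array([[f,0,c["cx"]],[0,f,c["cy"]],[0,0,1.]])
    p=cv2.undistortPoints(np.array([[[u,v]]],float),K,np.array([c["k1"],0,0,0,0.]))[0,0]
    T=np.array(c["camera_from_world"]);R=T[:3,:3];o=-R.T@T[:3,3];d=R.T@np.array([p[0],p[1],1]);return o,d/np.linalg.norm(d)
def onz(c,u,v,z):
    o,d=ray(c,u,v);return o+d*(z-o[2])/d[2]
def proj(c,P):
    f=200/np.tan(np.radians(c["vfov"]/2));T=np.array(c["camera_from_world"])
    q=(T[:3,:3]@np.atleast_2d(P).T).T+T[:3,3];s=q[:,:2]/q[:,2:];r=(s**2).sum(1,keepdims=True)
    return s*(1+c["k1"]*r)*f+[c["cx"],c["cy"]]
def boxpt(p,x,y,z): # p=(X,Y,yaw)
    c,s=np.cos(p[2]),np.sin(p[2]);return np.array([p[0]+c*x-s*y,p[1]+s*x+c*y,z])
E
python3 - <<'E'
from h import *
for n in("scene","top"):
    cv2.imwrite(f"pics/{n}.png",bot.camera(n)[:,:,::-1]);c=bot.calibration(n)
    print(n,c["vfov"],c["k1"],ray(c,320,200))
s=bot.get_obs();print(s)
E
```

```text
scene 43.16204270775199 -0.10789341281413108 (array([0.07498159, 0.69088892, 0.99103128]), array([ 0.38395683, -0.57433367, -0.72299239]))
top 42.32359041450758 -0.10958353029193424 (array([ 0.41273713, -0.03897809,  1.45190863]), array([ 0.11368568,  0.00713818, -0.99349112]))
{'time': 0.1, 'q': array([-7.45977863e+01,  5.00799263e+00,  1.00413082e+01,  9.50994017e+01,
       -2.20615772e-03,  8.99996730e+01]), 'qd': array([ 0.03120408,  0.01703791,  0.16007735,  0.02118306, -0.1043432 ,
       -0.04368892]), 'joint_efforts': array([ 2.66749566e-04, -5.21561265e+01,  4.65653300e+01,  1.60342403e-02,
        8.11415430e-05, -1.35213637e-05]), 'ee_pos': array([ 0.14601519, -0.53006612,  0.23067427]), 'tcp_rot': array([-1.79933914e+02,  2.20577905e-03,  1.54025433e+01]), 'wrist_force': array([ 0.86898159, -0.85142665,  0.20305848]), 'torque': array([ 0.00701441,  0.03518016, -0.03257307]), 'grasp_force': 0.0, 'opening': 0.08561610522862283}
```

View pics/scene.png

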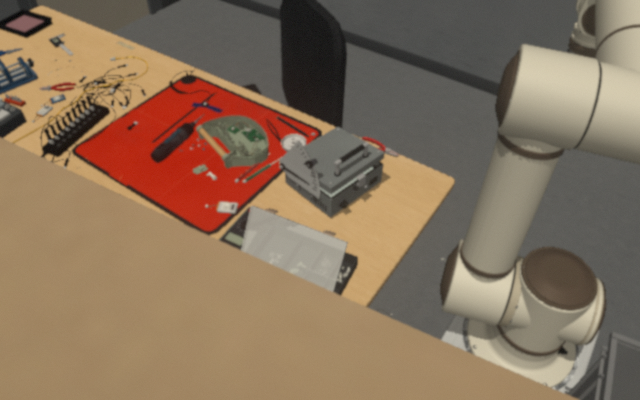

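View pics/top.png

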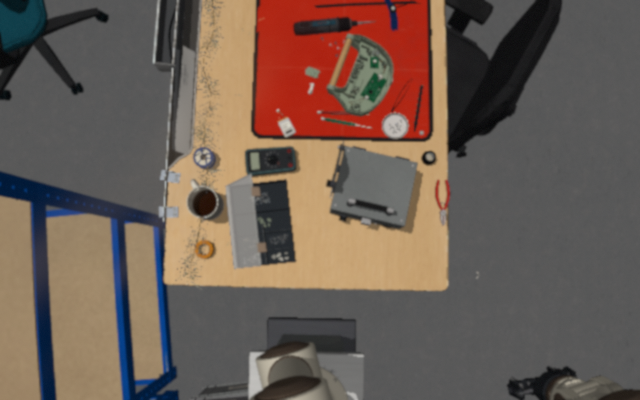

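The scene view shows the box at about (335,170). In the top view its centre is near (375,187), with the handle at the front (372,206) and the scale on the left edge (337,185). I'll enlarge both.

```bash
python3 - <<'E'
import cv2
a=cv2.imread("pics/top.png")[135:245,315:435];b=cv2.imread("pics/scene.png")[110:220,270:390]
r=lambda i:cv2.resize(i,None,fx=5,fy=5,interpolation=cv2.INTER_CUBIC)
cv2.imwrite("pics/top2.png",r(a));cv2.imwrite("pics/scene2.png",r(b))
E
```

```text
(no output)
```

View pics/top2.png

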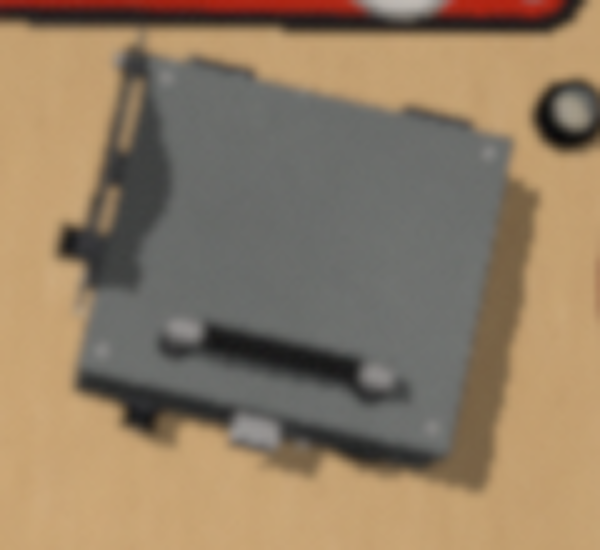

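View pics/scene2.png

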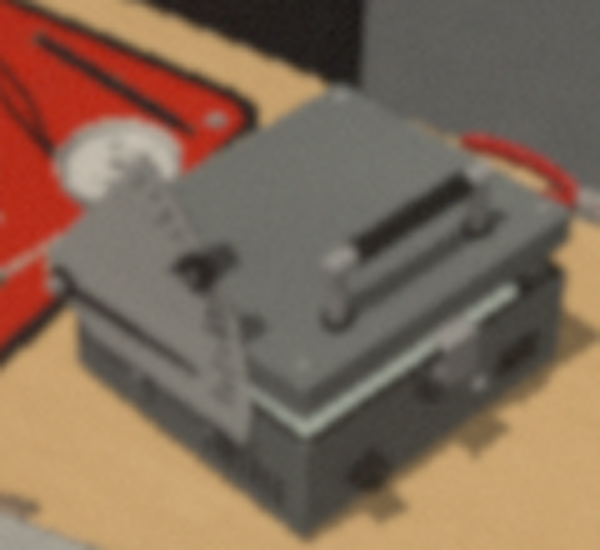

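```bash
cat > fit.py <<'E'
from h import *
from scipy.optimize import least_squares
ct,cs=bot.calibration("top"),bot.calibration("scene")
def lidpt(p,x,y,z,a): # shut coords in box frame -> rotated
    dx,dz=x-.085,z-.078;c,s=np.cos(a),np.sin(a)
    return boxpt(p,.085+c*dx+s*dz,y,.078-s*dx+c*dz)
if __name__=="__main__":
    T=lambda x,y:(315+(x-2)/5,135+(y-2)/5); S=lambda x,y:(270+(x-2)/5,110+(y-2)/5)
    obs=[(ct,T(183,326),-.065,.052,.137),(ct,T(378,374),-.065,-.052,.137),(ct,T(512,140),.09,-.1,.101),(ct,T(440,462),-.09,-.1,.09),(ct,T(80,387),-.09,.1,.09),
     (cs,S(341,255),-.065,.052,.137),(cs,S(478,170),-.065,-.052,.137),(cs,S(308,390),-.09,.1,.101),(cs,S(570,215),-.09,-.1,.101),(cs,S(340,88),.09,-.1,.101)]
    f=lambda p:np.concatenate([proj(c,lidpt(p,x,y,z,p[3]))[0]-uv for c,uv,x,y,z in obs])
    r=least_squares(f,[.45,-.1,-.2,.085],loss="soft_l1");print(r.x,np.degrees(r.x[2]));print(f(r.x).reshape(-1,2).round(1))
    p=r.x
    print("handle",lidpt(p,-.065,0,.137,p[3]),"hinge",boxpt(p,.085,0,.078))
    # pointer plane y=.11: points in scene
    n=boxpt(p,0,1,0)-boxpt(p,0,0,0);h=boxpt(p,.085,.112,.078)
    ex=boxpt(p,-1,0,0)-boxpt(p,0,0,0)
    for nm,uv in(("hinge",S(62,278)),("needletip",S(198,373)),("screw",S(203,268)),("tipend",S(165,195)),("blob2",S(250,325)),("plate top",S(140,165)),("plate bottom",S(245,440))):
        o,d=ray(cs,*uv);q=o+d*(n@(h-o))/(n@d)-h;print(nm,"r",np.hypot(q@ex,q[2]),"ang",np.arctan2(q[2],q@ex))
E
python3 fit.py
```

```text
[ 0.60495757 -0.16909118 -0.20746135  0.10703402] -11.886659919226073
[[-0.9  1.7]
 [ 0.2  1.4]
 [ 0.2 -0.7]
 [ 1.1  0.6]
 [-1.7 -1.6]
 [-0.8  1.5]
 [ 0.3  0.1]
 [-0.2 -0.7]
 [ 1.2 -2.1]
 [-0.9 -1.7]]
handle [ 0.54835916 -0.15717779  0.15268683] hinge [ 0.68813491 -0.18659917  0.078     ]
hinge r 0.006106068407497119 ang 1.6254258246083948
needletip r 0.10659522335686199 ang 0.10985563839622321
screw r 0.13975285146852154 ang 0.664779513922006
tipend r 0.1426955743665253 ang 0.9489370529172699
blob2 r 0.1600161780782224 ang 0.46062787081937534
plate top r 0.1400539952184445 ang 1.0859730573000121
plate bottom r 0.14132144917372638 ang -0.07720579797184543
```

The fit is good: the residuals are about 1–2 px, the needle measures 106.6 mm and the plate radius 140 mm. The pointer reads about 0.66. Next I move above the handle with tool x along the bar, a yaw of 78.1°.

```bash
python3 -m crank '[{"gripper":85,"travel":[48.6,-25.3,0],"twist":[0,0,-0.1094]},{"gripper":85,"travel":[51.1,-19.8,0],"twist":[0,0,-0.1094]},{"gripper":85,"travel":[52.9,-14.2,0],"twist":[0,0,-0.1094]},{"gripper":85,"travel":[54.2,-8.3,0],"twist":[0,0,-0.1094]},{"gripper":85,"travel":[54.8,-2.3,0],"twist":[0,0,-0.1094]},{"gripper":85,"travel":[54.7,3.7,0],"twist":[0,0,-0.1094]},{"gripper":85,"travel":[53.9,9.6,0],"twist":[0,0,-0.1094]},{"gripper":85,"travel":[52.6,15.5,0],"twist":[0,0,-0.1094]},{"gripper":85,"travel":[50.6,21.1,0],"twist":[0,0,-0.1094]},{"gripper":85,"travel":[48,26.5,0],"twist":[0,0,-0.1094]},{"gripper":85,"travel":[0,0,0],"twist":[0,0,0]},{"gripper":85,"travel":[0,0,0],"twist":[0,0,0]}]' 40
python3 - <<'E'
from h import *
from fit import lidpt
s=bot.get_obs();print(s["ee_pos"],s["tcp_rot"],s["wrist_force"])
c=bot.calibration("wrist");i=bot.camera("wrist")[:,:,::-1].copy();cv2.imwrite("pics/w1.png",i)
p=[.605,-.1691,-.2075];print(proj(c,[lidpt(p,-.065,y,.137,.09) for y in(.052,-.052)]))
E
```

```text
time: 1.6
ee_pos: [0.5473, -0.1571, 0.2308]
tcp_rot: [-179.9, 0.0, 78.1]
wrist_force: [-0.6, -0.1, 0.9]
opening: 0.0851
grasp_force: 0.0
[ 0.54730713 -0.15713982  0.23083577] [-1.79935027e+02  1.03984974e-02  7.80741122e+01] [-0.55724722 -0.05377676  0.885226  ]
[[324.24486368 144.63848343]
 [324.27582996 261.35880078]]
```

View pics/w1.png

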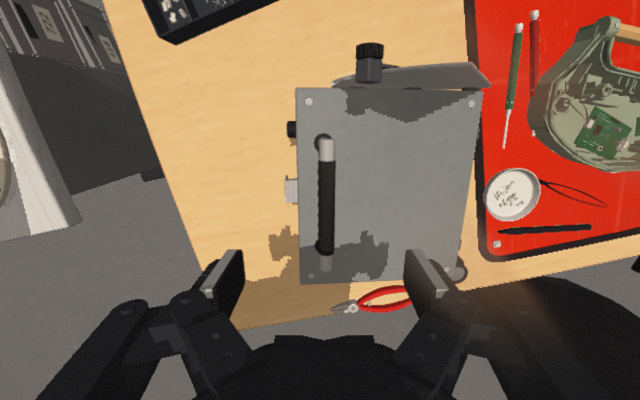

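The wrist view shows the bar from (326,143) to (326,263). The prediction was about 2 px off, so the handle lies about 1.5 mm further to the box's +x. I'll descend and grip.

```bash
python3 -m crank '[{"gripper":85,"travel":[0,1.5,35],"twist":[0,0,0]},{"gripper":85,"travel":[0,0,35],"twist":[0,0,0]},{"gripper":85,"travel":[0,0,20],"twist":[0,0,0]},{"gripper":85,"travel":[0,0,10],"twist":[0,0,0]},{"gripper":5,"travel":[0,0,0],"twist":[0,0,0]},{"gripper":5,"travel":[0,0,0],"twist":[0,0,0]},{"gripper":5,"travel":[0,0,0],"twist":[0,0,0]},{"gripper":5,"travel":[0,0,0],"twist":[0,0,0]},{"gripper":5,"travel":[0,0,0],"twist":[0,0,0]},{"gripper":5,"travel":[0,0,0],"twist":[0,0,0]},{"gripper":5,"travel":[0,0,0],"twist":[0,0,0]},{"gripper":5,"travel":[0,0,0],"twist":[0,0,0]}]' 60
```

```text
time: 3.15
ee_pos: [0.5492, -0.1575, 0.1319]
tcp_rot: [180.0, 0.0, 78.1]
wrist_force: [-2.3, 0.1, 5.4]
opening: 0.0123
grasp_force: 58.6
```

Gripped at 12.3 mm opening on the 14 mm rubber bar. Now I press down along the arc.

```bash
python3 -m crank '[{"gripper":5,"travel":[0,-1,2.5],"twist":[0,0,0]},{"gripper":5,"travel":[0,-1,2.5],"twist":[0,0,0]},{"gripper":5,"travel":[0,-1,2.5],"twist":[0,0,0]},{"gripper":5,"travel":[0,0,0],"twist":[0,0,0]}]'
python3 -m crank '[{"gripper":5,"travel":[0,-1.2,2],"twist":[0,0,0]},{"gripper":5,"travel":[0,-0.8,2],"twist":[0,0,0]},{"gripper":5,"travel":[0,-0.4,1],"twist":[0,0,0]},{"gripper":5,"travel":[0,0,0],"twist":[0,0,0]}]'
```

```text
time: 3.65
ee_pos: [0.5458, -0.1568, 0.124]
tcp_rot: [-180.0, 0.0, 78.1]
wrist_force: [-4.0, 0.6, 2.4]
opening: 0.0125
grasp_force: 58.7
time: 4.15
ee_pos: [0.5439, -0.1563, 0.1189]
tcp_rot: [180.0, -0.0, 78.1]
wrist_force: [-1.1, -0.1, 2.8]
opening: 0.0125
grasp_force: 59.6
```

```bash
python3 -m crank '[{"gripper":5,"travel":[0,-0.4,1],"twist":[0,0,0]},{"gripper":5,"travel":[0,0,0],"twist":[0,0,0]}]';python3 -m crank '[{"gripper":5,"travel":[0,-0.4,1],"twist":[0,0,0]},{"gripper":5,"travel":[0,0,0],"twist":[0,0,0]}]'
python3 - <<'E'
from h import *
cv2.imwrite("pics/s3.png",cv2.resize(bot.camera("scene")[110:220,270:390,::-1],None,fx=5,fy=5,interpolation=cv2.INTER_CUBIC))
E
```

```text
time: 4.4
ee_pos: [0.5438, -0.1564, 0.1186]
tcp_rot: [179.9, 0.0, 78.1]
wrist_force: [-1.6, 1.4, 7.1]
opening: 0.0122
grasp_force: 60.1
time: 4.65
ee_pos: [0.5438, -0.1564, 0.1183]
tcp_rot: [179.8, 0.0, 78.1]
wrist_force: [-2.0, 2.1, 11.0]
opening: 0.0125
grasp_force: 60.5
```

View pics/s3.png

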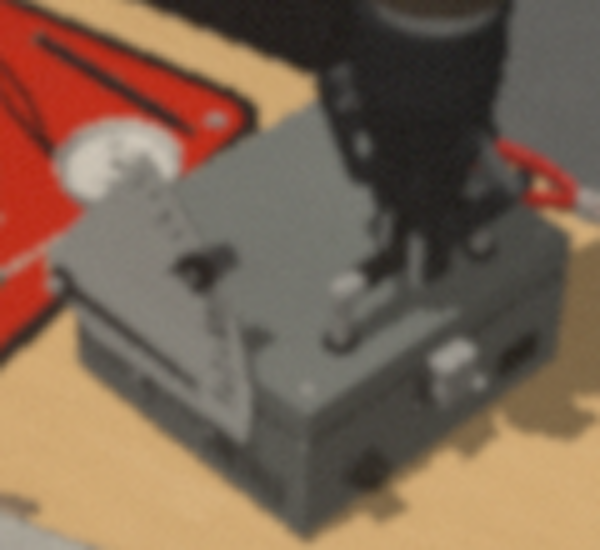

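The lid is shut: the gap is gone, the needle is at the zero end (195,385), and the force climbs with no further travel. Now I raise it along the arc to about 0.55.

```bash
python3 -m crank '[{"gripper":5,"travel":[0,0.5,-2],"twist":[0,0,0]},{"gripper":5,"travel":[0,3.2,-7.4],"twist":[0,0,0]},{"gripper":5,"travel":[0,3.5,-7.3],"twist":[0,0,0]},{"gripper":5,"travel":[0,4,-7],"twist":[0,0,0]},{"gripper":5,"travel":[0,4,-6.9],"twist":[0,0,0]},{"gripper":5,"travel":[0,4.6,-6.6],"twist":[0,0,0]},{"gripper":5,"travel":[0,4.8,-6.5],"twist":[0,0,0]},{"gripper":5,"travel":[0,5.2,-6.1],"twist":[0,0,0]},{"gripper":5,"travel":[0,5.5,-6],"twist":[0,0,0]},{"gripper":5,"travel":[0,5.9,-5.6],"twist":[0,0,0]},{"gripper":5,"travel":[0,6,-5.3],"twist":[0,0,0]},{"gripper":5,"travel":[0,0,0],"twist":[0,0,0]}]' 80
python3 - <<'E'
from h import *
cv2.imwrite("pics/s4.png",cv2.resize(bot.camera("scene")[120:210,270:370,::-1],None,fx=6,fy=6,interpolation=cv2.INTER_CUBIC))
cv2.imwrite("pics/w4.png",bot.camera("wrist")[:,:,::-1])
E
```

```text
time: 6.2
ee_pos: [0.5882, -0.1658, 0.1857]
tcp_rot: [-180.0, 0.0, 78.1]
wrist_force: [-15.6, 1.7, 5.0]
opening: 0.012
grasp_force: 78.9
```

View pics/s4.png

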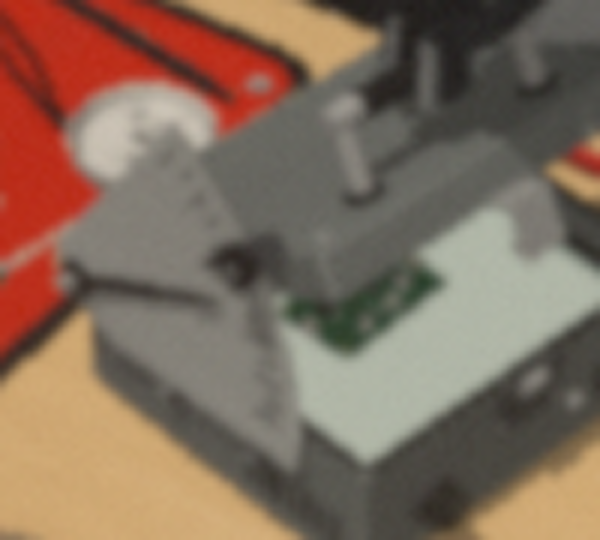

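The needle runs from (72,273) to (210,301) in the ×6 crop. The pointer tip is near (215,262), with its screw at (240,264).

```bash
python3 - <<'E'
from h import *
from fit import cs
p=[.605,-.1691,-.2075]
S=lambda x,y:(270+(x-2.5)/6,120+(y-2.5)/6)
n=boxpt(p,0,1,0)-boxpt(p,0,0,0);ex=boxpt(p,-1,0,0)-boxpt(p,0,0,0)
for y in(.108,.116,.122):
    h=boxpt(p,.085,y,.078);print(y,proj(cs,h))
    for nm,uv in(("hinge",S(72,273)),("needle",S(210,301)),("ptip",S(215,262)),("screw",S(240,264))):
        o,d=ray(cs,*uv);q=o+d*(n@(h-o))/(n@d)-h;print(nm,np.hypot(q@ex,q[2]).round(4),np.arctan2(q[2],q@ex).round(3))
w=cv2.imread("pics/w4.png");cv2.imwrite("pics/w5.png",cv2.resize(w[0:200,240:560],None,fx=2.5,fy=2.5,interpolation=cv2.INTER_CUBIC))
i=cv2.imread("pics/s4.png");i=cv2.resize(i[200:340,40:300],None,fx=3,fy=3,interpolation=cv2.INTER_CUBIC);cv2.imwrite("pics/s5.png",i)
E
```

```text
0.108 [[283.30582686 166.25170852]]
hinge 0.0071 -3.07
needle 0.0959 0.486
ptip 0.1121 0.665
screw 0.1297 0.647
0.116 [[281.02671897 167.64077062]]
hinge 0.0116 1.308
needle 0.1091 0.538
ptip 0.1258 0.689
screw 0.1431 0.67
0.122 [[279.30900171 168.68789715]]
hinge 0.0226 1.084
needle 0.1192 0.569
ptip 0.1361 0.704
screw 0.1532 0.685
```

View pics/s5.png

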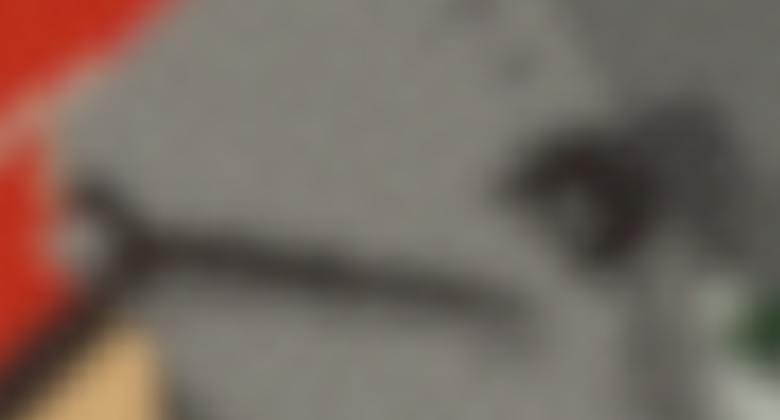

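```bash
python3 -m crank '[{"gripper":5,"travel":[0,5,-4.5],"twist":[0,0,0]},{"gripper":5,"travel":[0,5,-4.2],"twist":[0,0,0]},{"gripper":5,"travel":[0,5,-3.8],"twist":[0,0,0]},{"gripper":5,"travel":[0,5,-3.5],"twist":[0,0,0]},{"gripper":5,"travel":[0,0,0],"twist":[0,0,0]},{"gripper":5,"travel":[0,0,0],"twist":[0,0,0]},{"gripper":5,"travel":[0,0,0],"twist":[0,0,0]}]'
python3 - <<'E'
from h import *
i=np.mean([bot.camera("scene").astype(float) for _ in range(6)],0).astype(np.uint8)
cv2.imwrite("pics/s6.png",cv2.resize(i[150:182,272:322,::-1],None,fx=15,fy=15,interpolation=cv2.INTER_CUBIC))
E
```

```text
time: 7.18
ee_pos: [0.607, -0.1699, 0.2007]
tcp_rot: [-179.8, 0.0, 78.1]
wrist_force: [-13.4, 2.6, 0.3]
opening: 0.0115
grasp_force: 78.4
```

View pics/s6.png

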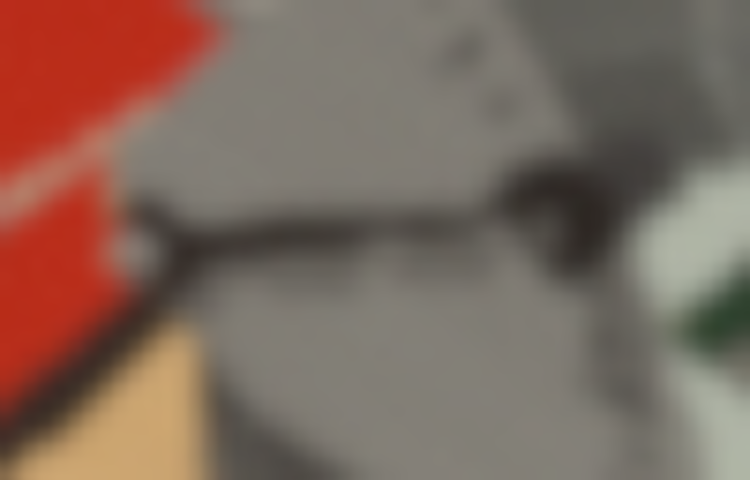

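The needle ends around (480,218), nearly at the dark pointer (tip about (485,203)). It looks slightly low, so I'll check with column profiles.

```bash
python3 - <<'E'
from h import *
from fit import cs
a=cv2.imread("pics/scene.png",0).astype(float);b=np.mean([cv2.cvtColor(bot.camera("scene"),cv2.COLOR_RGB2GRAY).astype(float) for _ in range(6)],0)
np.set_printoptions(linewidth=200)
print("pointer only");print(np.vstack([np.arange(292,313),a[158:170,292:313]]).astype(int))
print("now");print(np.vstack([np.arange(284,313),b[158:172,284:313]]).astype(int))
p=[.605,-.1691,-.2075]
for t in(.6,.65,.7):
  print(t,proj(cs,[boxpt(p,.085-r*np.cos(t),.112,.078+r*np.sin(t)) for r in(0,.05,.106,.11,.15)]).round(1).tolist())
E
```

```text
pointer only
[[292 293 294 295 296 297 298 299 300 301 302 303 304 305 306 307 308 309 310 311 312]
 [124 123 122 123 120 122 124 121 123 123 122 121 117 115 115 116 116 111 103 102  99]
 [122 122 122 121 120 122 122 121 123 123 121 123 121 118 115 111 106 102  94  88  82]
 [121 121 120 121 122 123 121 121 121 123 120 121 118 110 103  92  82  81  77  74  69]
 [124 121 122 121 121 121 122 122 121 120 120 118 112  96  79  64  57  55  56  53  59]
 [122 122 122 121 121 122 121 123 121 121 121 115 102  79  58  49  43  41  40  46  50]
 [123 122 121 121 121 119 124 121 121 121 116 108  87  68  51  50  51  44  39  41  48]
 [123 120 123 120 122 122 122 121 123 121 117 108  92  76  64  62  65  52  41  40  43]
 [123 123 124 122 120 121 122 122 120 121 120 116 110  99  85  75  72  59  42  41  51]
 [123 125 122 122 123 123 121 122 121 121 122 121 118 109  99  83  72  57  46  47  61]
 [124 123 123 122 123 123 122 121 121 123 123 120 120 117 112  98  76  59  54  57  76]
 [125 124 123 123 124 123 121 122 121 121 122 120 120 120 119 110  92  80  74  76  84]
 [122 122 124 124 122 124 124 123 122 120 1
[... 1390 characters left out ...]
2 103 102 103 108 115 118 114 110 109 109 109 109 113 120 121 113  96  82  75  79  89]
 [ 77  92 102 113 117 116 112 111 111 112 112 116 122 124 123 120 120 120 119 119 120 123 124 122 115 107  99  94  94]
 [ 93 102 110 119 124 123 122 121 121 121 122 123 126 127 127 126 126 125 123 123 124 124 124 125 124 120 114 104  98]
 [112 113 117 123 125 125 125 126 126 126 127 127 128 127 127 127 127 127 126 125 124 124 125 125 124 124 118 105  97]]
0.6 [[282.2, 166.9], [292.1, 166.8], [304.1, 166.6], [305.0, 166.6], [314.1, 166.5]]
0.65 [[282.2, 166.9], [291.7, 165.9], [303.2, 164.7], [304.1, 164.6], [312.8, 163.7]]
0.7 [[282.2, 166.9], [291.3, 165.1], [302.3, 162.8], [303.1, 162.7], [311.5, 160.9]]
```

The needle ridge is at row 164.5 and the pointer tip at row 163.4 near column 303. That puts the lid about 0.03 rad low, or about 4.8 mm along the arc.

```bash
python3 -m crank '[{"gripper":5,"travel":[0,2.1,-1.3],"twist":[0,0,0]},{"gripper":5,"travel":[0,2.1,-1.3],"twist":[0,0,0]},{"gripper":5,"travel":[0,0,0],"twist":[0,0,0]},{"gripper":5,"travel":[0,0,0],"twist":[0,0,0]},{"gripper":5,"travel":[0,0,0],"twist":[0,0,0]},{"gripper":5,"travel":[0,0,0],"twist":[0,0,0]}]'
python3 - <<'E'
from h import *
C=np.mean([bot.camera("scene").astype(float) for _ in range(6)],0).astype(np.uint8);b=cv2.cvtColor(C,cv2.COLOR_RGB2GRAY)
np.set_printoptions(linewidth=200)
print(np.vstack([np.arange(284,313),b[158:170,284:313]]).astype(int));s=bot.get_obs();print(s["ee_pos"],s["qd"].round(2))
cv2.imwrite("pics/s7.png",cv2.resize(C[150:182,272:322,::-1],None,fx=15,fy=15,interpolation=cv2.INTER_CUBIC))
E
```

```text
time: 8.52
ee_pos: [0.6119, -0.171, 0.2042]
tcp_rot: [180.0, 0.0, 78.1]
wrist_force: [-11.3, 1.4, 3.4]
opening: 0.0115
grasp_force: 78.2
[[284 285 286 287 288 289 290 291 292 293 294 295 296 297 298 299 300 301 302 303 304 305 306 307 308 309 310 311 312]
 [126 126 125 125 125 125 126 125 124 125 124 123 124 124 124 125 125 125 124 123 119 117 119 120 118 110  95  83  78]
 [127 127 126 125 125 125 124 125 124 125 124 124 125 124 124 124 125 124 125 125 123 121 118 113 109 103  92  79  72]
 [127 127 126 126 126 125 124 125 125 125 125 124 123 124 124 124 124 124 124 124 121 114 105  95  86  81  77  70  65]
 [125 126 126 126 126 126 125 124 123 124 123 123 122 121 121 121 121 120 120 121 114  98  81  66  59  55  57  57  59]
 [124 125 125 125 123 123 122 120 116 115 116 115 112 110 107 106 106 108 110 110 102  81  61  49  45  43  45  47  53]
 [117 119 116 113 111 110 107 103  95  92  96  95  89  86  83  82  84  91  95  94  85  68  53  51  52  46  42  43  49]
 [ 97 102  97  90  84  80  77  71  67  66  70  72  72  74  74  77  83  91  97  93  87  79  66  64  66  56  44  41  48]
 [ 67  71  68  64  62  61  59  59  62  66  72  76  82  87  89  91  95 100 102 103 105  99  86  77  75  62  45  42  54]
 [ 50  55  64  69  71  75  76  78  82  87  92  95  97  99  99 101 105 108 109 111 115 112 102  88  75  59  47  48  65]
 [ 53  66  83  90  93  94  94  94  96 101 106 109 109 108 105 107 114 117 119 119 121 121 115 100  79  62  55  61  80]
 [ 62  82  98 106 108 108 104 103 103 108 115 120 120 117 115 113 118 123 123 124 124 123 122 113  97  82  77  79  89]
 [ 78  95 111 118 119 117 113 112 111 114 121 125 126 124 123 122 123 124 125 124 124 124 124 121 114 106 100  94  94]]
[ 0.61194713 -0.17091554  0.20427871] [-0.02 -0.04 -0.04  0.05 -0.03  0.01]
```

View pics/s7.png

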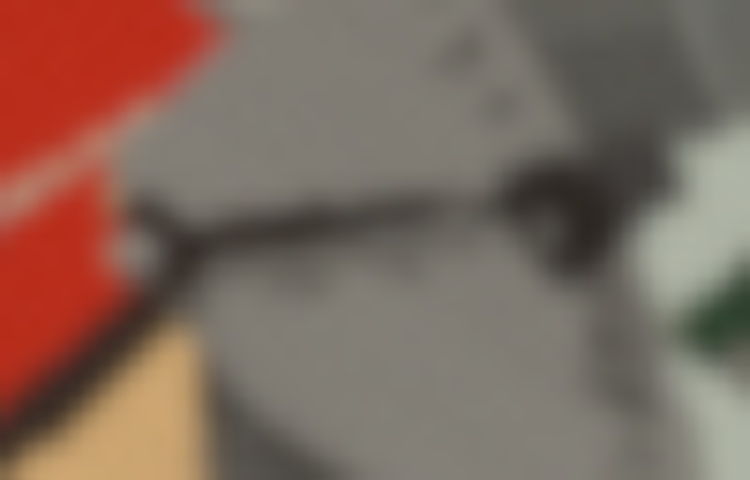

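The needle now meets the pointer tip at row 163.4 near column 303, and the lid is held still. Handing in.

```bash
python3 -m crank '[{"gripper":5,"travel":[0,0,0],"twist":[0,0,0]},{"gripper":5,"travel":[0,0,0],"twist":[0,0,0]},{"gripper":5,"travel":[0,0,0],"twist":[0,0,0]}]'; python3 -c "from workcell import bot;print(bot.job_done())"
```

```text
time: 9.2
ee_pos: [0.612, -0.1709, 0.2043]
tcp_rot: [180.0, 0.0, 78.1]
wrist_force: [-12.4, 1.9, 3.4]
opening: 0.0115
grasp_force: 78.2
the job is handed in; nothing more can be done
None
```

The lid was pressed shut past its catch, raised until the needle lined up with the set pointer (about 0.68 rad), and handed in at 9.2 s with the gripper still holding it; the hand-in returned no verdict.

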